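Seat a taper arbor in a rotary table and tap it home

TASK

Take the flat-topped arbor from the wooden rack, set its tapered shank in the bore of the rotary table and let go of it. Then tap it home with the white-nosed drift, at least twice and lifting the drift clear between taps, until a firm tap of about 20 N no longer moves it, but never harder than 30 N. Finally stand the drift upright on the bench again; leave the other two rack tools, the oil bottle and the steel cup undisturbed.

Things in the scene. Friction and masses are not known exactly. Their poses are not given: they have to be found in the camera images.
- arbor: the arbor to fit: plain steel, 94 mm long, standing in one of the rack's three holes. Origin at the centre of the small end of its shank, z up its axis. Tapered shank from 0 to 46 mm (14.6 mm thick 4 mm above the end, 18.4 mm at the top, the last 4 mm chamfered to 11 mm), a collar 30 mm wide from 50 to 56 mm, above it a plain cylinder 24 mm thick with a flat top, 56 to 94 mm: grip it there. 0.3 kg
- arbor_top (a point): centre of the arbor's flat top, 94 mm above its origin; tap here. Taps of about 9 N drive arbor and sleeve down together, 2 to 14 mm in all, until the sleeve meets its seat, its rim 2 to 12 mm above the face; where is different each time and cannot be seen. There the resistance rises (about 20 N per mm) and the taper locks: 16 to 25 N on the drift is a firm tap, over 32 N damages the fit
- rotary_table: small motor-driven rotary table, fixed on the bench: grey base, round slotted steel face 107 mm wide, 72 mm above the bench; lugs and the motor reach 103 mm from the axis, all below the face. Origin on the bench under the bore's axis, z up
- bore_mouth (a point): centre of the bore in the table's face, 72 mm above the bench. In the bore rides a dark reducing sleeve with a matching tapered hole, 18 mm wide at its rim, 44 mm deep and 54 mm long, not home yet: its rim stands 4 to 26 mm above the face, held by friction. An arbor set in loosely (under 5 N) stops with its origin about 44 mm below that rim
- drift: soft tapping drift standing upright on the rear bench, behind the rotary table (the rear bench, from x = 0.62 m on, is 3 mm higher than the front one): white nylon nose 32 mm wide, 20 mm high, below a ribbed aluminium handle 24 mm thick from 20 to 92 mm. Origin at the centre of the nose's flat underside, z up the handle. 0.18 to 0.29 kg. Taps at some 25 mm/s are right; quick blows damage the fit
- rack: wooden rack block 164 x 58 x 52 mm, fixed on the bench; three holes 21.5 mm wide in a row along its x, 56 mm apart, the middle one in its centre; each holds one taper tool, hanging by its collar, that lifts straight out. Origin under its centre on the bench
- point_centre: bystander in the rack: the same shank and collar, but ending in a 60 degree point; leave it. Origin at the shank's small end
- stud_arbor: bystander in the rack: the same shank and collar, but with a thin threaded stud 13 mm thick; leave it. Origin at the shank's small end
- oil_bottle: bystander: white oil bottle with a red spout, 42 mm wide, 126 mm high, behind the rotary table. Origin under its centre
- steel_cup_1: bystander: steel cup 60 mm wide, 52 mm high, behind the rotary table. Origin under its centre

How it is judged:
By the outcome, as a careful person would: the job done as asked, in the order asked, and still so for the second after the job is handed in, with the robot touching nothing.
It also fails if it takes over 67 s, if anything falls off the work surface, if the arm or the gripper's body presses on something with over 40 N, if the wrist force passes 120 N, or if a joint passes its speed limit or range.

ROBOT

A 6-joint arm with a two-finger parallel gripper is mounted at the origin on a cart in front of the work surface, level with it; the furniture and walls round the work are solid. World frame = base frame: x ahead of the robot, y to its left, z up, the work surface at z = 0. Lengths are in m, angles in rad, forces in N, time in s.
With the tool pointing down it reaches from about 0.325 to 0.925 m from the base axis. Payload 3.1 kg.
Tool frame: the origin (TCP) lies between the finger pads; the fingertips stand 17 mm ahead of it and the grasp point (between the pads) lies 2 mm behind it; z points along the fingers, y is the line along which they close (so a half turn about z gives the same grasp; the last joint's range is limited). The gripper opens to 85 mm and grips with 20 to 120 N. Pads are 22 mm wide; open, the fingers measure 114 mm over their backs; the gripper's body (76 mm by 85 mm) begins 54 mm behind the grasp point. The pads swing forward as they close: fully open they stand 13 mm farther back than shut.
Start: joints at [1.008, 0.217, 1.613, -0, 1.311, -0.112], TCP at [0.272, 0.563, 0.248] pointing down, gripper open.
Joint ranges: [-2.75, 2.75], [-0.78, 2.1], [0.31, 2.55], [-1.13, 4.27], [0.13, 2.63], [-2.58, 2.58]. Speed limits (rad/s): [2.79, 2.79, 3.14, 3.14, 3.14, 3.14].

INTERFACE

Orientations are given as a rotation vector (axis times angle).
In Python, from rig import * gives the robot as it stands. The module is installed in compiled form; this text tells all that it offers.
- The arm moves only by the tool move_arm, never from a script. Its argument "motion" is one flat list of numbers, 6 for each row, row after row: the shift along the tool's x, y, z in m, then the turn, a rotation vector about the tool's x, y, z in degrees. A call has 1 to 8 rows; each row shifts and turns the commanded pose from where the row before left it, along the tool's axes as they then stand; what a row does not reach is not made up. A row lasts 1/8 s, in which the tool goes at most 62.5 mm and 10.7 degrees, less where a joint would pass 70% of its speed; a pose out of reach is approached as far as the arm can. A call with a gripper value outside its range is refused whole. "grip" is the opening, from 0 (shut) to 1 (fully open), set as the call begins (left out, the last holds). The fingers move at their own pace and stop on an object; "newtons" is the grip in N (left out, the last holds). Time passes only in rows, so rows that do not move let the fingers close. It gives the time, the measured TCP pose, the force, the opening and the grip force at its end, in the units of the state.
- get_obs(): the state, without advancing time (a new reading comes with each control period).
- camera(name): name is "side" or "top" or "wrist"; returns the picture (384x512x3 uint8, red, green, blue); there is no depth.
- camera_params(name): a dict with "fovy" (degrees; the focal length in pixels is half the picture's height over the tangent of half this angle, whatever the lens; pixels are square), "cx", "cy" (the principal point, pixels), "xyz" and "orientation" of the camera in the world. Camera axes: x right, y down, z forward; pixel columns grow to the right and rows downward; lengths in m; the calibration is good to about 2 mm. A picture is of the moment at which its call begins: read the wrist's pose just before it. camera_params takes no time and is no camera call; for the wrist camera it gives the pose at the moment of the call.
- job_done(): hands the job in; it is judged then, once.
The state is a dict: "clock": time; "joint_pos": joint angles; "qvel": joint speeds; "joint_efforts": joint torques, N m; "ee_pos": TCP position; "tcp_rot": TCP orientation; "contact_force": force on the tool from outside, world axes, zero at the start; "wrist_torque": the same for the moment, N m; "gripper_width": opening from 0.0 (shut) to 1.0 (fully open); "finger_force": force on a finger pad.
Only numpy, scipy, OpenCV 4.12 (cv2) and the standard library are available. Lean on these libraries where they do the work, as an engineer would, in place of code of your own. Each camera call takes 0.05 s, during which the arm holds its last target. There are 200 camera calls.

## Working session

There is one attempt and no reset: what is moved stays moved. The work goes in short steps, Python scripts to look and compute and a tool call to move; the robot and the scene stay as the last step left them, time stands still between calls to the robot, and variables do not carry over. Pictures are saved under pics/ and viewed, at most 14 in all, crops included, and the job is handed in when it is done.

Besides the shell and the picture viewer there is one more tool, called after "Request:" in YAML: its name, and indented under it one key for each argument. move_arm: Moves the arm, as the interface text tells. Its arguments: {"type":"object","properties":{"motion":{"type":"array"},"grip":{"type":"number"},"newtons":{"type":"number"}},"required":["motion"]}

```bash
mkdir -p pics; cat > h.py <<'E'
from rig import *
import numpy as np, cv2
from scipy.spatial.transform import Rotation as R
def shot(n,f):
    p=camera_params(n); im=camera(n); cv2.imwrite('pics/'+f,cv2.cvtColor(np.asarray(im),cv2.COLOR_RGB2BGR)); return p,im
def Rm(p):
    o=np.asarray(p['orientation'],float)
    return o if o.shape==(3,3) else R.from_rotvec(o).as_matrix()
def foc(p): return 192/np.tan(np.radians(p['fovy'])/2)
def cast(p,u,v,z):
    f=foc(p); d=Rm(p)@np.array([(u-p['cx'])/f,(v-p['cy'])/f,1]); c=np.array(p['xyz']); return c+d*(z-c[2])/d[2]
def proj(p,X):
    q=Rm(p).T@(np.array(X)-p['xyz']); return q[:2]/q[2]*foc(p)+[p['cx'],p['cy']]
E
python3 - <<'E'
from h import *
print(get_obs())
a,b=[shot(n,n+'0.png') for n in('side','top')]
print(a[0],b[0],camera_params('wrist'))
cv2.imwrite('pics/both.png',cv2.cvtColor(np.hstack([a[1],b[1]]),cv2.COLOR_RGB2BGR)[:, :])
E
```

```text
{'clock': 0.0, 'joint_pos': array([ 1.00779291e+00,  2.17772462e-01,  1.61495734e+00,  7.73259032e-06,
        1.31129140e+00, -1.12188919e-01]), 'qvel': array([ 0.00101036,  0.00078476, -0.00090256,  0.00248891,  0.00105613,
        0.00073732]), 'joint_efforts': array([-8.14027026e-04, -3.96826601e+01, -3.03859913e+01, -1.82326503e-04,
        9.33885109e-03, -6.82811674e-06]), 'ee_pos': array([0.27186172, 0.56190299, 0.24694475]), 'tcp_rot': array([-0.70197765, -3.06132669,  0.00359462]), 'contact_force': array([1.01004674, 0.20902191, 0.06267027]), 'wrist_torque': array([-0.01407728, -0.01819278, -0.02306153]), 'finger_force': 0.0, 'gripper_width': 0.9942746019889797}
{'fovy': 46.733601114700775, 'cx': 260.5949916723147, 'cy': 197.509892574616, 'xyz': array([ 0.48552633, -0.78050484,  0.90723617]), 'orientation': array([-2.36903916,  0.17743655, -0.0499766 ])} {'fovy': 44.830529317729926, 'cx': 259.55623964385825, 'cy': 195.50532024362198, 'xyz': array([0.46920762, 0.0015438 , 1.49515895]), 'orientation': array([-2.16410718,  2.21056353, -0.09743357])} {'fovy': 58.14885721508355, 'cx': 254.69136193971764, 'cy': 200.89482364156171, 'xyz': array([0.20616684, 0.5945373 , 0.37147254]), 'orientation': array([2.44181887, 1.53298932, 0.22408655])}
```

View pics/top0.png

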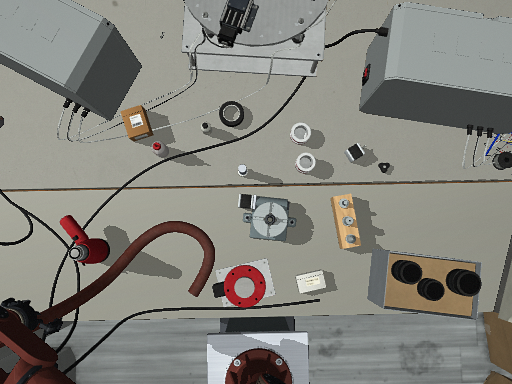

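View pics/side0.png

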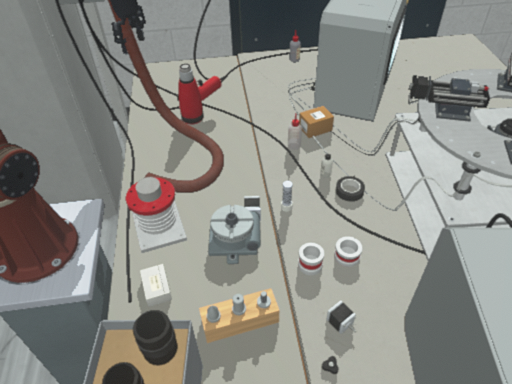

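The top view shows the rotary table near (270,219), the rack near (346,221), what is probably the drift at (242,171), cups at (301,132) and (306,162), and the bottle near (158,149). I'll enlarge both views.

```bash
python3 - <<'E'
import cv2,numpy as np
t=cv2.imread('pics/top0.png');s=cv2.imread('pics/side0.png')
a=cv2.resize(t[145:265,220:380],(800,600),interpolation=cv2.INTER_CUBIC)
b=cv2.resize(s[170:350,190:350][:,:],(530,600),interpolation=cv2.INTER_CUBIC)
cv2.imwrite('pics/ta.png',a);cv2.imwrite('pics/sb.png',b)
from h import *
p=dict(camera_params('top'));
for n,u,v,z in[('table',270,219,.072),('rackA',345.5,204,.1),('B',348,221,.1),('C',350,238,.1),('drift',242,170,.095)]: print(n,cast(p,u,v,z))
E
```

```text
table [ 0.50678207 -0.04653993  0.072     ]
rackA [ 0.54625995 -0.27378624  0.1       ]
B [ 0.49505001 -0.27946168  0.1       ]
C [ 0.44415604 -0.28360707  0.1       ]
drift [0.65622992 0.03558438 0.095     ]
```

View pics/ta.png

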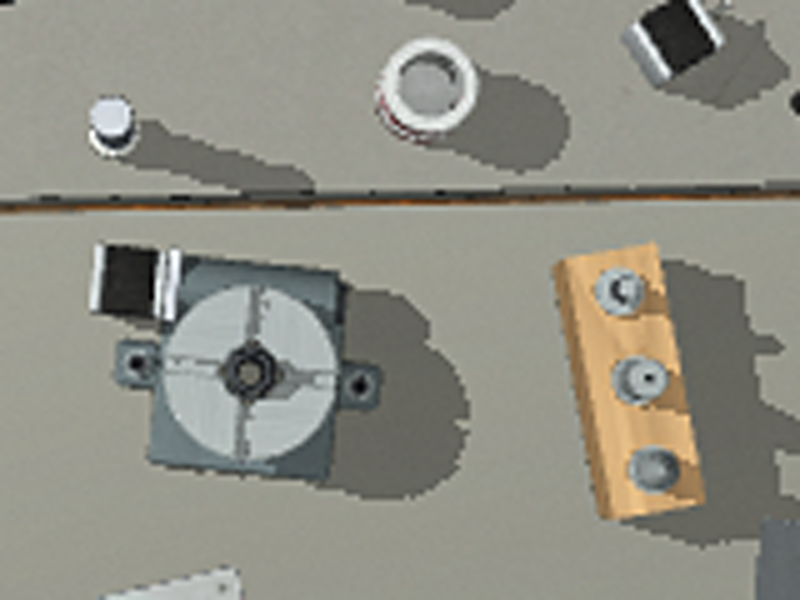

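View pics/sb.png

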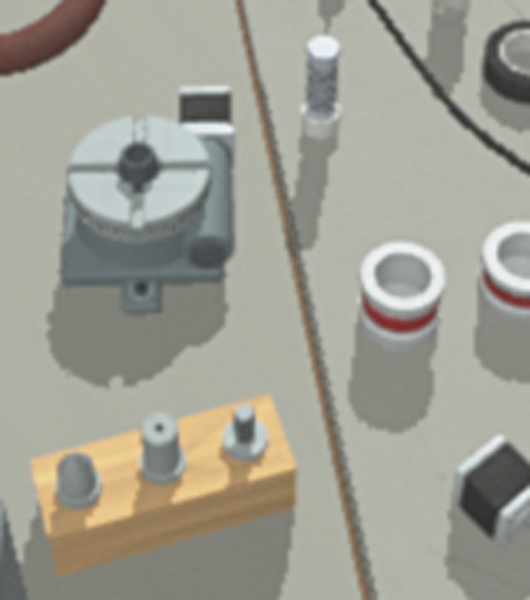

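The middle rack tool, near crop (640,380), has the flat top, so it is the arbor. The near one has the point and the far one the stud. The drift stands at about crop (112,122), with its white nose visible in the side view. I'll move above the arbor and close the fingers across the row.

Request:
move_arm:
  motion: [0,0,0,0,0,-10.4,0,0,0,0,0,-10.4,0,0,0,0,0,-10.4,-0.0088,-0.0537,0,0,0,0,-0.0088,-0.0537,0,0,0,0,-0.0088,-0.0537,0,0,0,0,-0.0088,-0.0537,0,0,0,0,-0.0088,-0.0537,0,0,0,0]
  grip: 1

```text
clock: 1.1
ee_pos: [0.3411, 0.2976, 0.2478]
tcp_rot: [0.148, -3.138, 0.001]
contact_force: [-0.1, 0.1, 0.4]
gripper_width: 1.0
finger_force: 0.0
```

Request:
move_arm:
  motion: [-0.0088,-0.0537,0,0,0,0,-0.0088,-0.0537,0,0,0,0,-0.0088,-0.0537,0,0,0,0,-0.0088,-0.0537,0,0,0,0,-0.0088,-0.0537,0,0,0,0,-0.0088,-0.0537,0,0,0,0,-0.0088,-0.0537,0,0,0,0,-0.0088,-0.0537,0,0,0,0]

```text
clock: 2.1
ee_pos: [0.4514, -0.1235, 0.248]
tcp_rot: [0.146, -3.138, -0.001]
contact_force: [0.6, 0.6, -0.2]
gripper_width: 0.998
finger_force: 0.0
```

Request:
move_arm:
  motion: [-0.0088,-0.0537,0,0,0,0,-0.0088,-0.0537,0,0,0,0,-0.0088,-0.0537,0,0,0,0,0,0,0,0,0,0]

```text
clock: 2.6
ee_pos: [0.4929, -0.2829, 0.2475]
tcp_rot: [0.141, -3.138, 0.0]
contact_force: [0.0, 1.2, 0.3]
gripper_width: 1.001
finger_force: 0.0
```

```bash
cat >> h.py <<'E'
def st():
    o=get_obs(); M=R.from_rotvec(o['tcp_rot']).as_matrix()
    print('t',round(o['clock'],2),'p',o['ee_pos'].round(4),'head',round(np.degrees(np.arctan2(M[1,1],M[0,1])),2),'z',M[:,2].round(4),'F',o['contact_force'].round(1),'T',o['wrist_torque'].round(2),'w',round(o['gripper_width'],3),'ff',round(float(o['finger_force']),1),'q',o['joint_pos'].round(2))
    return o,M
E
python3 - <<'E'
from h import *
st()
p,im=shot('wrist','w1.png')
for n,X in[('arb',(.495,-.2795,.096)),('tcp',get_obs()['ee_pos'])]: print(n,proj(p,X))
E
```

```text
t 2.6 p [ 0.4929 -0.2829  0.2475] head 95.14 z [-7.e-04 -3.e-04 -1.e+00] F [0.  1.2 0.3] T [-0.01  0.   -0.02] w 1.001 ff 0.0 q [-0.64  0.1   1.75 -0.    1.29 -2.3 ]
arb [258.45303397 191.88629026]
tcp [259.59200241 283.95670916]
```

View pics/w1.png

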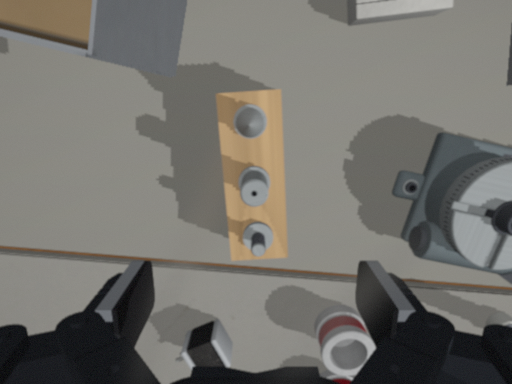

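The wrist view shows the arbor top with its centre hole near (254,193), the rack's edges from (281,90) to (287,257), and the bore sleeve at the right edge, about (507,217). I'll refine these by code.

```bash
python3 - <<'E'
from h import *
p=camera_params('wrist'); im=cv2.imread('pics/w1.png')
g=cv2.cvtColor(im,cv2.COLOR_BGR2GRAY)
sub=g[180:206,240:270]; i=np.unravel_index(np.argmin(sub[5:20,7:22]),(15,15)); print('hole',247+i[1],185+i[0])
hsv=cv2.cvtColor(im,cv2.COLOR_BGR2HSV); m=cv2.inRange(hsv,(8,80,80),(25,255,255)); m[:, :200]=0;m[:,300:]=0; m[:80]=0;m[262:]=0
r=cv2.minAreaRect(cv2.findNonZero(m)); print(r)
print('arb',cast(p,247+i[1],185+i[0],.096), cast(p,254,193,.096))
c=cast(p,254.5,183,.058);print('collar',c)
a,b=cast(p,281,92,.052),cast(p,287,255,.052); print('edge',a,b,np.degrees(np.arctan2(*(b-a)[1::-1])))
pt=dict(camera_params('top'));ps=camera_params('side')
for n,u,v in[('tr',220+640/5,145+376/5),('drift',220+111/5,145+118/5),('drift2',242.2,168)]: print(n,cast(pt,u,v,.096))
print('drift side',cast(ps,190+323*160/530,170+47*.3,.095),'arbor side',cast(ps,190+159*160/530,170+427*.3,.096),'bore side',cast(ps,190+138*160/530,170+158*.3,.085))
E
```

```text
hole 254 194
((252.70687866210938, 174.51724243164062), (167.65138244628906, 64.18317413330078), 86.633544921875)
arb [ 0.49655407 -0.28064071  0.096     ] [ 0.49569757 -0.28071925  0.096     ]
collar [ 0.49647038 -0.28018896  0.058     ]
edge [ 0.41347456 -0.26431918  0.052     ] [ 0.56978121 -0.24028927  0.052     ] 8.73997901919373
tr [ 0.49752692 -0.28035485  0.096     ]
drift [0.66035279 0.03487492 0.096     ]
drift2 [0.66218284 0.03484057 0.096     ]
drift side [0.66086247 0.03229364 0.095     ] arbor side [ 0.49644851 -0.28606193  0.096     ] bore side [ 0.50558479 -0.05129238  0.085     ]
```

Request:
move_arm:
  motion: [-0.0038,0.0019,0.04,0,0,0,0,0,0.045,0,0,0,0,0,0.045,0,0,0,0,0,0.0375,0,0,0,0,0,0,0,0,0]

```text
clock: 3.28
ee_pos: [0.4932, -0.2737, 0.077]
tcp_rot: [0.149, -3.131, -0.01]
contact_force: [0.2, 0.6, 0.0]
gripper_width: 1.002
finger_force: 0.0
```

Request:
move_arm:
  motion: [0,0,0,0,0,0,0,0,0,0,0,0,0,0,0,0,0,0,0,0,0,0,0,0,0,0,0,0,0,0]
  grip: 0
  newtons: 50

```text
clock: 3.9
ee_pos: [0.4985, -0.281, 0.0837]
tcp_rot: [-0.148, 3.133, -0.012]
contact_force: [-0.4, -5.1, 2.9]
gripper_width: 0.267
finger_force: 48.9
```

```bash
python3 -c "
from h import *
st()"
```

```text
t 3.9 p [ 0.4985 -0.281   0.0837] head 95.4 z [ 0.0051 -0.0075 -1.    ] F [-0.4 -5.1  2.9] T [-1.01  0.07 -0.01] w 0.267 ff 48.9 q [-0.63  0.3   1.85 -0.    0.98 -2.3 ]
```

Request:
move_arm:
  motion: [0,0,-0.02,0,0,0,0,0,-0.03,0,0,0,0,0,-0.04,0,0,0,0,0,-0.05,0,0,0,0,0,0,0,0,0]

```text
clock: 4.53
ee_pos: [0.4993, -0.2794, 0.2264]
tcp_rot: [-0.147, 3.129, -0.011]
contact_force: [0.6, -0.5, -3.2]
gripper_width: 0.265
finger_force: 50.4
```

Request:
move_arm:
  motion: [-0.0055,0.037,0,0,0,0,-0.0055,0.037,0,0,0,0,-0.0055,0.037,0,0,0,0,-0.0055,0.037,0,0,0,0,0,0,0,0,0,0,0,0,0,0,0,0]

```text
clock: 5.28
ee_pos: [0.5037, -0.1279, 0.2194]
tcp_rot: [0.148, -3.136, -0.001]
contact_force: [0.0, -0.0, -2.0]
gripper_width: 0.261
finger_force: 50.2
```

```bash
python3 - <<'E'
from h import *
o,M=st()
p,im=shot('wrist','w2.png')
for z in(0,-.04,-.08): print(proj(p,o['ee_pos']+M[:,2]*-z))
print(proj(p,(.507,-.047,.08)))
E
```

```text
t 5.28 p [ 0.5037 -0.1279  0.2194] head 95.4 z [-2.3e-03  3.0e-04 -1.0e+00] F [ 0. -0. -2.] T [-0.01 -0.07 -0.02] w 0.261 ff 50.2 q [-0.38  0.02  1.89 -0.    1.24 -2.05]
[254.33734125 284.80495026]
[254.40128134 244.39379202]
[254.44264263 218.25279959]
[354.41358244 206.48589739]
```

View pics/w2.png

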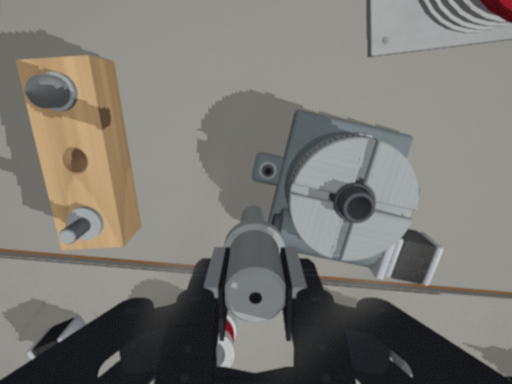

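The wrist view shows the arbor held cleanly with its top hole at (255,297). The table disc is around (354,198) and the dark sleeve rim around (356,203). I'll measure the disc and rim.

```bash
python3 - <<'E'
from h import *
p=camera_params('wrist'); im=cv2.imread('pics/w2.png'); g=cv2.cvtColor(im,cv2.COLOR_BGR2GRAY); s=cv2.cvtColor(im,cv2.COLOR_BGR2HSV)
roi=np.zeros_like(g); roi[115:275,280:430]=1
m=cv2.inRange(g,140,255)*roi
m=cv2.morphologyEx(m,cv2.MORPH_CLOSE,np.ones((15,15)))
c=max(cv2.findContours(m,0,1)[0],key=cv2.contourArea); e=cv2.fitEllipse(cv2.convexHull(c)); print('disc',e,cast(p,*e[0],.072))
r2=np.zeros_like(g); r2[175:232,325:388]=1
d=cv2.inRange(g,0,95)*r2
d=cv2.morphologyEx(d,cv2.MORPH_OPEN,np.ones((9,9)))
c=max(cv2.findContours(d,0,1)[0],key=cv2.contourArea); e2=cv2.minEnclosingCircle(c); print('sleeve',e2,cv2.boundingRect(c))
for z in(.072,.08,.09,.1): print(z,cast(p,*e2[0],z),cast(p,358,206,z))
print('arbtop',cast(p,255,297,.2334))
cv2.imwrite('pics/z.png',cv2.resize(im[165:245,310:400],(720,640),interpolation=cv2.INTER_CUBIC)[:600])
E
```

```text
disc ((369.17987060546875, 190.94679260253906), (147.35595703125, 197.17271423339844), 25.987991333007812) [ 0.49553344 -0.03508944  0.072     ]
sleeve ((352.21771240234375, 200.14634704589844), 23.338857650756836) (330, 180, 44, 42)
0.072 [ 0.50457744 -0.0475031   0.072     ] [ 0.5091192  -0.04185639  0.072     ]
0.08 [ 0.50242109 -0.05007951  0.08      ] [ 0.50682937 -0.04459874  0.08      ]
0.09 [ 0.49972564 -0.05330002  0.09      ] [ 0.50396708 -0.04802669  0.09      ]
0.1 [ 0.49703019 -0.05652054  0.1       ] [ 0.50110478 -0.05145464  0.1       ]
arbtop [ 0.50094038 -0.12841198  0.2334    ]
```

View pics/z.png

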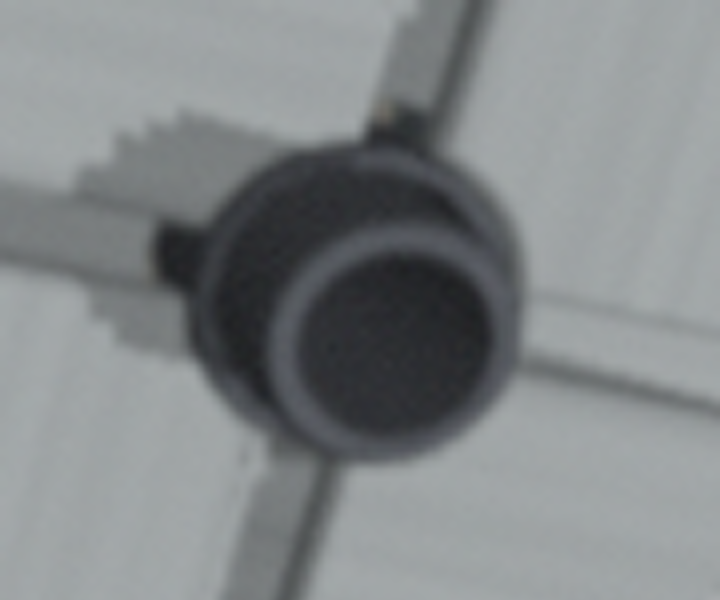

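The crop shows the bore edge circle centred at about (354.6,202.8) px, and the sleeve rim above it with its hole centred at about (359.4,207.5) px and roughly 24 px wide.

```bash
python3 - <<'E'
from h import *
p=camera_params('wrist')
b=cast(p,354.6,202.8,.072);print('bore',b)
for z in(.08,.085,.09,.095): r=cast(p,359.4,207.5,z);print(z,r,(r-b)[:2], 'hole px', .018*foc(p)/ (Rm(p).T@(r-p['xyz']))[2])
for z in (.2294,.2334,.2374):print('arbtop',cast(p,255,297,z))
o,M=st()
E
```

```text
bore [ 0.50664914 -0.0451467   0.072     ]
0.08 [ 0.50797246 -0.04325063  0.08      ] [0.00132332 0.00189607] hole px 22.393998789642495
0.085 [ 0.50651968 -0.04499011  0.085     ] [-0.00012946  0.00015658] hole px 22.825956052559718
0.09 [ 0.5050669 -0.0467296  0.09     ] [-0.00158224 -0.0015829 ] hole px 23.274905094384188
0.095 [ 0.50361413 -0.04846909  0.095     ] [-0.00303501 -0.00332239] hole px 23.74186863136061
arbtop [ 0.50345762 -0.12816803  0.2294    ]
arbtop [ 0.50094038 -0.12841198  0.2334    ]
arbtop [ 0.49842315 -0.12865594  0.2374    ]
t 5.33 p [ 0.5039 -0.1284  0.2197] head 95.35 z [-1.8e-03  2.0e-04 -1.0e+00] F [-0.  -0.8 -2.7] T [ 0.05 -0.01  0.01] w 0.265 ff 50.2 q [-0.38  0.02  1.89 -0.    1.24 -2.05]
```

Request:
move_arm:
  motion: [-0.0042,0.0274,0,0,0,0,-0.0042,0.0274,0,0,0,0,-0.0043,0.0274,0,0,0,0,0,0,0.02,0,0,0,0,0,0.02,0,0,0,0,0,0,0,0,0,0,0,0,0,0,0]

```text
clock: 6.2
ee_pos: [0.5099, -0.0458, 0.1813]
tcp_rot: [-0.145, 3.138, -0.0]
contact_force: [-1.2, -1.6, -2.7]
gripper_width: 0.259
finger_force: 50.3
```

```bash
python3 - <<'E'
from h import *
o,M=st()
p,im=shot('side','s3.png')
u,v=proj(p,(.5065,-.0453,.1)).astype(int);print(u,v)
p2,i2=shot('wrist','w3.png')
a=cv2.resize(im[v-50:v+30,u-50:u+50],(640,512),interpolation=cv2.INTER_CUBIC)
cv2.imwrite('pics/s3z.png',a[...,::-1])
E
```

```text
t 6.2 p [ 0.5099 -0.0458  0.1813] head 95.3 z [ 7.e-04 -2.e-04 -1.e+00] F [-1.2 -1.6 -2.7] T [-0.   -0.05 -0.02] w 0.259 ff 50.3 q [-0.23  0.05  1.94 -0.    1.16 -1.89]
231 211
```

View pics/s3z.png

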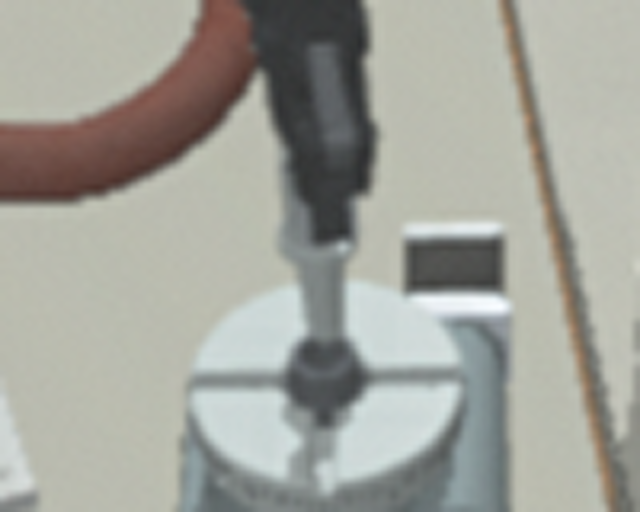

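The side crop shows the shank end at about (323,340), directly over the sleeve rim at about (323,360). I'll lower it gently.

Request:
move_arm:
  motion: [0,0,0.012,0,0,0,0,0,0.01,0,0,0,0,0,0.01,0,0,0,0,0,0.01,0,0,0,0,0,0,0,0,0]

```text
clock: 6.92
ee_pos: [0.5085, -0.0448, 0.1373]
tcp_rot: [0.147, -3.135, -0.001]
contact_force: [0.2, 0.4, -4.1]
gripper_width: 0.263
finger_force: 50.4
```

```bash
python3 -c "
from h import *
st()"
```

```text
t 6.92 p [ 0.5085 -0.0448  0.1373] head 95.38 z [-2.7e-03  5.0e-04 -1.0e+00] F [ 0.2  0.4 -4.1] T [ 0.   -0.02 -0.03] w 0.263 ff 50.4 q [-0.23  0.1   1.97 -0.    1.07 -1.89]
```

Request:
move_arm:
  motion: [0,0,0.005,0,0,0,0,0,0.004,0,0,0,0,0,0.002,0,0,0,0,0,0,0,0,0]

```text
clock: 7.42
ee_pos: [0.5088, -0.0445, 0.1277]
tcp_rot: [0.147, -3.136, -0.002]
contact_force: [-4.0, 2.8, 1.4]
gripper_width: 0.265
finger_force: 50.6
```

Request:
move_arm:
  motion: [0,0,0.001,0,0,0,0,0,0,0,0,0]

```text
clock: 7.68
ee_pos: [0.5088, -0.0445, 0.1272]
tcp_rot: [0.147, -3.136, -0.002]
contact_force: [-5.7, 2.4, 3.5]
gripper_width: 0.264
finger_force: 50.9
```

Request:
move_arm:
  motion: [0,0,0.001,0,0,0,0,0,0,0,0,0]

```text
clock: 7.92
ee_pos: [0.5089, -0.0445, 0.1267]
tcp_rot: [0.147, -3.136, -0.002]
contact_force: [-6.3, 3.4, 5.8]
gripper_width: 0.264
finger_force: 51.2
```

Request:
move_arm:
  motion: [0.001,0.0006,-0.0015,0,0,0,0,0,0,0,0,0]

```text
clock: 8.18
ee_pos: [0.5083, -0.0444, 0.1271]
tcp_rot: [-0.147, 3.138, 0.0]
contact_force: [-1.8, 1.5, -2.1]
gripper_width: 0.267
finger_force: 50.1
```

```bash
python3 -c "
from h import *
st()"
```

```text
t 8.18 p [ 0.5083 -0.0444  0.1271] head 95.37 z [ 1.e-04  0.e+00 -1.e+00] F [-1.8  1.5 -2.1] T [0.36 0.47 0.06] w 0.267 ff 50.1 q [-0.22  0.12  1.98  0.    1.05 -1.89]
```

Request:
move_arm:
  motion: [0,0,0,0,0,0,0,0,0,0,0,0,0,0,0,0,0,0,0,0,0,0,0,0]
  grip: 1

```text
clock: 8.68
ee_pos: [0.509, -0.0447, 0.1277]
tcp_rot: [-0.147, 3.137, -0.001]
contact_force: [0.1, 0.4, -0.1]
gripper_width: 1.0
finger_force: 0.0
```

Request:
move_arm:
  motion: [0,0,-0.02,0,0,0,0,0,-0.045,0,0,0,0,0,-0.045,0,0,0,-0.0398,0.016,0,0,0,0,-0.0398,0.016,0,0,0,0,-0.0398,0.016,0,0,0,0,-0.0398,0.016,0,0,0,0,0,0,0,0,0,0]

```text
clock: 9.68
ee_pos: [0.6627, 0.0354, 0.2365]
tcp_rot: [-0.15, 3.138, 0.0]
contact_force: [0.3, 0.1, -0.4]
gripper_width: 1.0
finger_force: 0.0
```

```bash
python3 - <<'E'
from h import *
o,M=st()
p,im=shot('wrist','w4.png'); print(proj(p,(.6606,.034,.095)),proj(p,(.508,-.045,.137)))
pt,it=shot('top','t4.png');ps,is_=shot('side','s4.png')
u,v=proj(ps,(.5065,-.0453,.1)).astype(int)
a=cv2.resize(is_[v-50:v+30,u-30:u+34],(400,500),interpolation=cv2.INTER_CUBIC)
b=cv2.resize(im,(400,300))
c=np.zeros((500,800,3),np.uint8);c[:, :400]=a;c[:300,400:]=b
cv2.imwrite('pics/m4.png',c[...,::-1])
E
```

```text
t 9.68 p [0.6627 0.0354 0.2365] head 95.48 z [ 3.e-04  2.e-04 -1.e+00] F [ 0.3  0.1 -0.4] T [ 0.02  0.03 -0.  ] w 1.0 ff 0.0 q [-0.05  0.31  1.53  0.    1.31 -1.72]
[252.95339078 189.35856941] [135.14002701 -73.11805764]
```

View pics/m4.png

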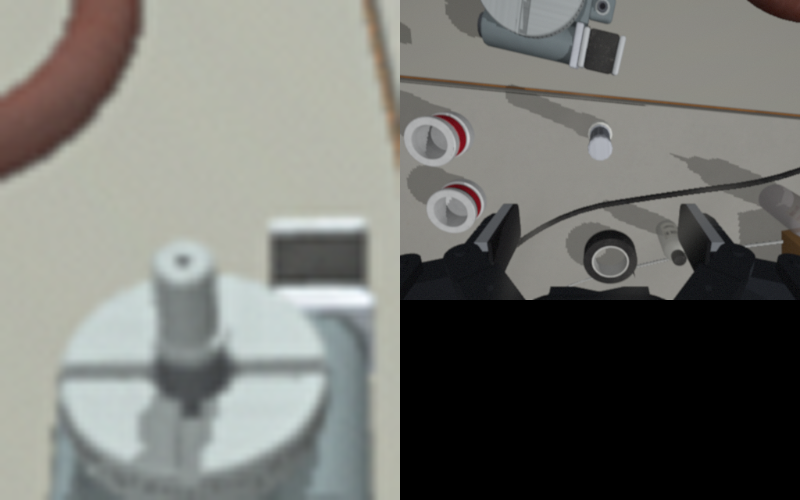

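The arbor stands upright in the sleeve (side crop, top at (183,262)). In the wrist view the drift top sits at about (256,189), where predicted, with free space for the fingers on both sides.

```bash
python3 - <<'E'
from h import *
p=camera_params('wrist'); im=cv2.imread('pics/w4.png'); hsv=cv2.cvtColor(im,cv2.COLOR_BGR2HSV)
s=im[165:215,230:282]; m=cv2.inRange(cv2.cvtColor(s,cv2.COLOR_BGR2GRAY),185,255)
n,l,stt,c=cv2.connectedComponentsWithStats(m); 
for k in range(1,n):
    if stt[k,4]>20: print(stt[k],c[k]+[230,165],cast(p,*(c[k]+[230,165]),.095))
print(cast(p,256,189.4,.095),'12mm px',.012*foc(p)/(Rm(p).T@(np.array([.66,.034,.095])-p['xyz']))[2])
for u,v in [(51,180),(72,268),(340,300)]: print(cast(p,u,v,.05))
st()
pt=camera_params('top');ps=camera_params('side')
t=cv2.imread('pics/s4.png'); # arbor top height from side view
u,v=proj(ps,(.5065,-.0453,.1)).astype(int); px=(u-30+183*64/400, v-50+262*80/500)
for z in(.13,.135,.14): print('arbtop side',z,cast(ps,*px,z))
E
```

```text
[0.65768923 0.03477648 0.095     ] 12mm px 15.010410384237344
[ 0.67853112 -0.15353399  0.05      ]
[ 0.76788588 -0.1393888   0.05      ]
[0.7787295  0.13354313 0.05      ]
t 9.82 p [0.6602 0.0338 0.2369] head 95.37 z [-1.4e-03 -3.0e-04 -1.0e+00] F [-0.3  0.   0.1] T [ 0.   -0.03  0.06] w 0.999 ff 0.0 q [-0.05  0.3   1.53 -0.    1.31 -1.72]
arbtop side 0.13 [ 0.50574579 -0.04451876  0.13      ]
arbtop side 0.135 [ 0.50561571 -0.0492534   0.135     ]
arbtop side 0.14 [ 0.50548564 -0.05398804  0.14      ]
```

Request:
move_arm:
  motion: [0,0.0005,0.04,0,0,0,0,0,0.045,0,0,0,0,0,0.045,0,0,0,0,0,0.03,0,0,0,0,0,0.012,0,0,0,0,0,0,0,0,0,0,0,0,0,0,0]

```text
clock: 10.7
ee_pos: [0.6624, 0.0344, 0.0676]
tcp_rot: [-0.147, 3.135, -0.001]
contact_force: [-0.6, -0.9, 1.1]
gripper_width: 0.998
finger_force: 0.0
```

```bash
python3 -c "
from h import *
st()"
```

```text
t 10.7 p [0.6624 0.0344 0.0676] head 95.36 z [ 3.7e-03 -2.0e-04 -1.0e+00] F [-0.6 -0.9  1.1] T [0.01 0.01 0.  ] w 0.998 ff 0.0 q [-0.05  0.49  1.63 -0.    1.02 -1.72]
```

Request:
move_arm:
  motion: [0,0,0,0,0,0,0,0,0,0,0,0,0,0,0,0,0,0,0,0,0,0,0,0,0,0,0,0,0,0]
  grip: 0
  newtons: 70

```text
clock: 11.32
ee_pos: [0.6612, 0.0348, 0.0657]
tcp_rot: [-0.147, 3.138, 0.0]
contact_force: [-0.9, -0.3, 2.3]
gripper_width: 0.265
finger_force: 68.2
```

```bash
python3 -c "
from h import *
st()"
```

```text
t 11.32 p [0.6612 0.0348 0.0657] head 95.38 z [ 4.e-04  1.e-04 -1.e+00] F [-0.9 -0.3  2.3] T [ 0.06  0.14 -0.03] w 0.265 ff 68.2 q [-0.05  0.49  1.63  0.    1.02 -1.72]
```

Request:
move_arm:
  motion: [0,0,-0.02,0,0,0,0,0,-0.04,0,0,0,0,0,-0.05,0,0,0,0,0,-0.05,0,0,0,0,0,-0.01,0,0,0]

```text
clock: 11.95
ee_pos: [0.6638, 0.0344, 0.2419]
tcp_rot: [-0.147, 3.128, -0.002]
contact_force: [0.9, -0.6, -1.0]
gripper_width: 0.257
finger_force: 68.5
```

Request:
move_arm:
  motion: [0.032,-0.013,0,0,0,0,0.032,-0.013,0,0,0,0,0.032,-0.013,0,0,0,0,0.032,-0.013,0,0,0,0,0.032,-0.013,0,0,0,0,0,0,0,0,0,0,0,0,0,0,0,0]

```text
clock: 12.82
ee_pos: [0.5075, -0.0449, 0.2346]
tcp_rot: [0.147, -3.138, -0.001]
contact_force: [0.6, 0.3, -2.2]
gripper_width: 0.266
finger_force: 68.6
```

```bash
python3 - <<'E'
from h import *
o,M=st()
ps,im=shot('side','s5.png');p2,i2=shot('wrist','w5.png')
u,v=proj(ps,(.5065,-.0453,.14)).astype(int); print(u,v)
a=cv2.resize(im[v-60:v+40,u-32:u+32],(384,600),interpolation=cv2.INTER_CUBIC)
b=cv2.resize(i2[100:384,130:380],(416,472))
c=np.zeros((600,800,3),np.uint8);c[:, :384]=a;c[:472,384:]=b
cv2.imwrite('pics/m5.png',c[...,::-1])
st()
E
```

```text
t 12.82 p [ 0.5075 -0.0449  0.2346] head 95.35 z [-6.e-04  5.e-04 -1.e+00] F [ 0.6  0.3 -2.2] T [-0.01 -0.01 -0.05] w 0.266 ff 68.6 q [-0.23 -0.02  1.9   0.    1.27 -1.89]
230 200
t 12.93 p [ 0.5082 -0.0447  0.235 ] head 95.4 z [-1.e-04  2.e-04 -1.e+00] F [ 0.3 -0.4 -1.7] T [-0.01 -0.01  0.01] w 0.269 ff 68.6 q [-0.23 -0.02  1.89  0.    1.27 -1.89]
```

View pics/m5.png

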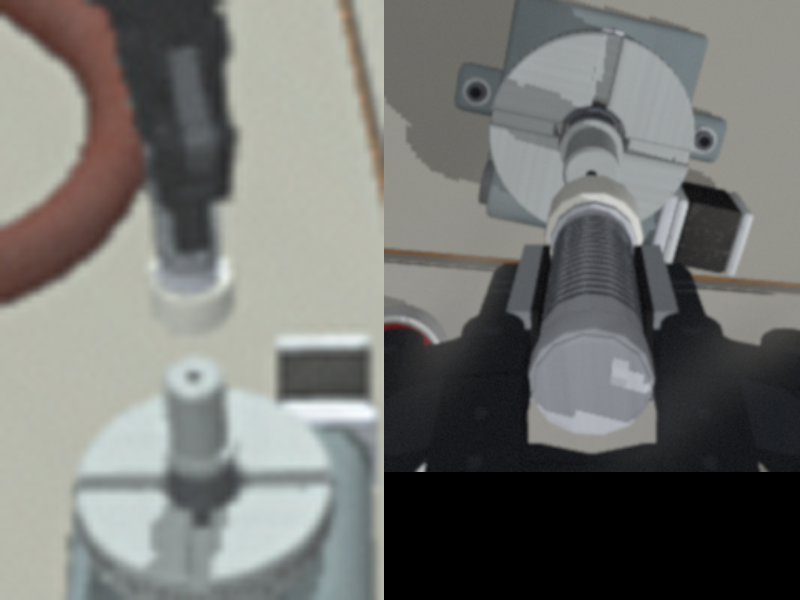

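The nose at about (190,300) is in line above the arbor top at (193,377). I'll approach.

Request:
move_arm:
  motion: [0,0,0.008,0,0,0,0,0,0.008,0,0,0,0,0,0.005,0,0,0,0,0,0.003,0,0,0,0,0,0,0,0,0]

```text
clock: 13.55
ee_pos: [0.5075, -0.045, 0.2109]
tcp_rot: [0.147, -3.137, -0.0]
contact_force: [0.2, -0.5, -2.5]
gripper_width: 0.266
finger_force: 68.6
```

Request:
move_arm:
  motion: [0,0,0.003,0,0,0,0,0,0.003,0,0,0,0,0,0,0,0,0]

```text
clock: 13.92
ee_pos: [0.5075, -0.045, 0.205]
tcp_rot: [0.147, -3.138, -0.0]
contact_force: [-0.0, 0.1, -2.3]
gripper_width: 0.258
finger_force: 68.6
```

Request:
move_arm:
  motion: [0,0,0.003,0,0,0,0,0,0.003,0,0,0]

```text
clock: 14.18
ee_pos: [0.5078, -0.045, 0.1992]
tcp_rot: [-0.147, 3.138, -0.0]
contact_force: [-0.6, -0.8, -2.0]
gripper_width: 0.264
finger_force: 68.6
```

Request:
move_arm:
  motion: [0,0,0.002,0,0,0]

```text
clock: 14.3
ee_pos: [0.5078, -0.0451, 0.1975]
tcp_rot: [-0.147, 3.138, -0.0]
contact_force: [-0.3, 1.8, 5.1]
gripper_width: 0.266
finger_force: 69.0
```

Request:
move_arm:
  motion: [0,0,0.002,0,0,0]

```text
clock: 14.42
ee_pos: [0.5081, -0.0451, 0.1968]
tcp_rot: [-0.147, 3.138, -0.0]
contact_force: [-3.5, 1.3, 6.1]
gripper_width: 0.267
finger_force: 69.2
```

Request:
move_arm:
  motion: [0,0,0.001,0,0,0]

```text
clock: 14.55
ee_pos: [0.5081, -0.0451, 0.196]
tcp_rot: [-0.147, 3.138, -0.0]
contact_force: [-2.5, 0.9, 7.0]
gripper_width: 0.265
finger_force: 69.2
```

Request:
move_arm:
  motion: [0,0,0.002,0,0,0,0,0,0,0,0,0]

```text
clock: 14.8
ee_pos: [0.5081, -0.0451, 0.1938]
tcp_rot: [-0.147, 3.138, -0.001]
contact_force: [-1.3, 0.3, 5.5]
gripper_width: 0.263
finger_force: 69.2
```

Request:
move_arm:
  motion: [0,0,0.002,0,0,0]

```text
clock: 14.92
ee_pos: [0.5082, -0.0452, 0.1922]
tcp_rot: [-0.147, 3.137, -0.001]
contact_force: [-2.6, 0.1, 6.3]
gripper_width: 0.262
finger_force: 69.2
```

Request:
move_arm:
  motion: [0,0,-0.006,0,0,0,0,0,-0.006,0,0,0,0,0,-0.003,0,0,0,0,0,0,0,0,0]

```text
clock: 15.42
ee_pos: [0.5079, -0.0451, 0.2056]
tcp_rot: [-0.147, 3.138, -0.0]
contact_force: [0.6, 0.0, -2.3]
gripper_width: 0.264
finger_force: 68.9
```

```bash
python3 -c "
from h import *
st()"
```

```text
t 15.43 p [ 0.5079 -0.0451  0.2056] head 95.37 z [ 6.e-04 -1.e-04 -1.e+00] F [ 0.6  0.  -2.3] T [ 0.01  0.04 -0.01] w 0.264 ff 68.9 q [-0.23  0.01  1.92 -0.    1.21 -1.89]
```

Request:
move_arm:
  motion: [0,0,0.003,0,0,0,0,0,0.003,0,0,0,0,0,0.003,0,0,0,0,0,0.003,0,0,0,0,0,0.003,0,0,0]

```text
clock: 16.05
ee_pos: [0.5081, -0.0451, 0.1913]
tcp_rot: [-0.147, 3.138, -0.0]
contact_force: [-3.2, 1.3, 7.3]
gripper_width: 0.263
finger_force: 69.2
```

Request:
move_arm:
  motion: [0,0,0.001,0,0,0]

```text
clock: 16.18
ee_pos: [0.5083, -0.0452, 0.1911]
tcp_rot: [-0.147, 3.137, -0.001]
contact_force: [-3.6, 0.6, 8.6]
gripper_width: 0.26
finger_force: 69.4
```

Request:
move_arm:
  motion: [0,0,0.002,0,0,0]

```text
clock: 16.3
ee_pos: [0.5089, -0.0452, 0.1909]
tcp_rot: [-0.147, 3.136, -0.001]
contact_force: [-5.5, 2.1, 18.8]
gripper_width: 0.263
finger_force: 70.5
```

Request:
move_arm:
  motion: [0,0,0.001,0,0,0,0,0,0,0,0,0]

```text
clock: 16.55
ee_pos: [0.509, -0.0452, 0.191]
tcp_rot: [-0.148, 3.136, -0.001]
contact_force: [-6.1, 2.0, 17.6]
gripper_width: 0.266
finger_force: 70.6
```

Resistance has risen at an unchanged height, with about 20 N net, so the sleeve is seated. I'll lift clear and give a confirming firm tap.

Request:
move_arm:
  motion: [0,0,-0.006,0,0,0,0,0,-0.006,0,0,0,0,0,-0.003,0,0,0,0,0,0,0,0,0]

```text
clock: 17.05
ee_pos: [0.5076, -0.045, 0.2011]
tcp_rot: [0.147, -3.138, -0.0]
contact_force: [0.1, 0.4, -2.5]
gripper_width: 0.266
finger_force: 69.2
```

Request:
move_arm:
  motion: [0,0,0.003,0,0,0,0,0,0.003,0,0,0,0,0,0.003,0,0,0,0,0,0.0025,0,0,0,0,0,0.0015,0,0,0]

```text
clock: 17.68
ee_pos: [0.5084, -0.0452, 0.1909]
tcp_rot: [-0.147, 3.138, -0.0]
contact_force: [-4.7, 0.5, 14.6]
gripper_width: 0.264
finger_force: 69.9
```

Request:
move_arm:
  motion: [0,0,0.0015,0,0,0,0,0,0,0,0,0]

```text
clock: 17.92
ee_pos: [0.5086, -0.0452, 0.1909]
tcp_rot: [-0.147, 3.137, -0.001]
contact_force: [-6.2, 1.6, 15.7]
gripper_width: 0.264
finger_force: 70.6
```

Request:
move_arm:
  motion: [0,0,0.0006,0,0,0,0,0,0,0,0,0]

```text
clock: 18.18
ee_pos: [0.5088, -0.0452, 0.1909]
tcp_rot: [-0.148, 3.137, -0.001]
contact_force: [-7.0, 1.9, 17.9]
gripper_width: 0.264
finger_force: 70.6
```

Request:
move_arm:
  motion: [0,0,-0.006,0,0,0,0,0,-0.02,0,0,0,0,0,-0.02,0,0,0,0,0,0,0,0,0,0,0,0,0,0,0]

```text
clock: 18.8
ee_pos: [0.5071, -0.0449, 0.231]
tcp_rot: [0.147, -3.137, -0.001]
contact_force: [-0.3, -0.6, -2.1]
gripper_width: 0.264
finger_force: 69.1
```

```bash
python3 - <<'E'
from h import *
o,M=st()
ps,im=shot('side','s6.png')
u,v=proj(ps,(.5065,-.0453,.13)).astype(int)
cv2.imwrite('pics/m6.png',cv2.resize(im[v-55:v+45,u-32:u+32],(384,600),interpolation=cv2.INTER_CUBIC)[...,::-1])
o,M=st(); print('tool delta to put-down',M.T@(np.array([.6612,.0348,.2366])-o['ee_pos']))
E
```

```text
t 18.8 p [ 0.5071 -0.0449  0.231 ] head 95.37 z [-1.6e-03  4.0e-04 -1.0e+00] F [-0.3 -0.6 -2.1] T [-0.01 -0.03 -0.  ] w 0.264 ff 69.1 q [-0.23 -0.02  1.9   0.    1.26 -1.89]
t 18.85 p [ 0.5068 -0.0449  0.2307] head 95.37 z [-2.4e-03  5.0e-04 -1.0e+00] F [ 0.4  0.8 -1.6] T [0.01 0.06 0.06] w 0.265 ff 69.1 q [-0.23 -0.01  1.9  -0.    1.26 -1.89]
tool delta to put-down [-0.16112712  0.06487669 -0.00622727]
```

View pics/m6.png

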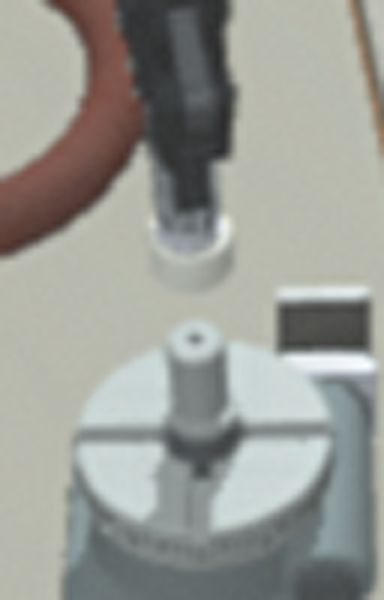

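The arbor stands upright and seated, with the sleeve rim now near the face and the drift clear above. I'll return the drift.

Request:
move_arm:
  motion: [-0.0322,0.013,0,0,0,0,-0.0322,0.013,0,0,0,0,-0.0322,0.013,0,0,0,0,-0.0322,0.013,0,0,0,0,-0.0322,0.013,0,0,0,0,0,0,0,0,0,0]

```text
clock: 19.6
ee_pos: [0.6627, 0.0358, 0.23]
tcp_rot: [0.15, -3.136, -0.001]
contact_force: [0.1, -0.5, -1.4]
gripper_width: 0.263
finger_force: 68.9
```

Request:
move_arm:
  motion: [0,0,0.03,0,0,0,0,0,0.04,0,0,0,0,0,0.04,0,0,0,0,0,0.03,0,0,0,0,0,0.01,0,0,0,0,0,0,0,0,0,0,0,0,0,0,0,0,0,0,0,0,0]

```text
clock: 20.6
ee_pos: [0.6633, 0.0346, 0.0843]
tcp_rot: [-0.147, 3.135, -0.001]
contact_force: [0.8, -0.4, -1.9]
gripper_width: 0.262
finger_force: 68.9
```

```bash
python3 -c "
from h import *
st()"
```

```text
t 20.6 p [0.6633 0.0346 0.0843] head 95.37 z [ 3.5e-03 -2.0e-04 -1.0e+00] F [ 0.8 -0.4 -1.9] T [-0.02 -0.03 -0.02] w 0.262 ff 68.9 q [-0.05  0.47  1.62 -0.    1.05 -1.72]
```

Request:
move_arm:
  motion: [0,0,0.005,0,0,0,0,0,0.005,0,0,0,0,0,0.003,0,0,0,0,0,0,0,0,0,0,0,0,0,0,0]

```text
clock: 21.22
ee_pos: [0.662, 0.0347, 0.0692]
tcp_rot: [0.147, -3.138, 0.0]
contact_force: [1.1, -0.1, -1.4]
gripper_width: 0.268
finger_force: 68.9
```

Request:
move_arm:
  motion: [0,0,0.002,0,0,0,0,0,0,0,0,0]

```text
clock: 21.48
ee_pos: [0.6618, 0.0347, 0.0671]
tcp_rot: [0.147, -3.138, -0.0]
contact_force: [-0.3, 0.5, -1.5]
gripper_width: 0.266
finger_force: 68.9
```

Request:
move_arm:
  motion: [0,0,0.001,0,0,0,0,0,0,0,0,0]

```text
clock: 21.72
ee_pos: [0.6618, 0.0347, 0.0661]
tcp_rot: [0.147, -3.138, 0.0]
contact_force: [0.5, 0.0, -2.1]
gripper_width: 0.269
finger_force: 68.9
```

Request:
move_arm:
  motion: [0,0,0.0007,0,0,0,0,0,0,0,0,0]

```text
clock: 21.98
ee_pos: [0.662, 0.0348, 0.0657]
tcp_rot: [-0.147, 3.138, -0.0]
contact_force: [-0.2, 0.1, -0.3]
gripper_width: 0.264
finger_force: 68.9
```

Request:
move_arm:
  motion: [0,0,0.0005,0,0,0,0,0,0,0,0,0,0,0,0,0,0,0]

```text
clock: 22.35
ee_pos: [0.6622, 0.0347, 0.0657]
tcp_rot: [-0.147, 3.138, -0.0]
contact_force: [-2.1, 0.9, 3.6]
gripper_width: 0.26
finger_force: 68.9
```

Request:
move_arm:
  motion: [0,0,0,0,0,0,0,0,0,0,0,0,0,0,0,0,0,0,0,0,0,0,0,0,0,0,0,0,0,0]
  grip: 1

```text
clock: 22.98
ee_pos: [0.6619, 0.0347, 0.0649]
tcp_rot: [0.147, -3.138, -0.0]
contact_force: [-0.4, 0.8, 0.3]
gripper_width: 1.003
finger_force: 0.0
```

Request:
move_arm:
  motion: [0,0,-0.01,0,0,0,0,0,-0.03,0,0,0,0,0,-0.04,0,0,0,0,0,-0.05,0,0,0,0,0,-0.05,0,0,0,0,0,0,0,0,0,0,0,0,0,0,0]

```text
clock: 23.85
ee_pos: [0.6618, 0.0348, 0.2455]
tcp_rot: [-0.147, 3.138, -0.0]
contact_force: [-0.2, 0.0, -0.6]
gripper_width: 1.0
finger_force: 0.0
```

```bash
python3 - <<'E'
from h import *
st()
ps,im=shot('side','s7.png')
cv2.imwrite('pics/m7.png',cv2.resize(im[150:350,190:370],(540,600),interpolation=cv2.INTER_CUBIC)[...,::-1])
st()
E
```

```text
t 23.85 p [0.6618 0.0348 0.2455] head 95.37 z [ 6.e-04 -1.e-04 -1.e+00] F [-0.2  0.  -0.6] T [ 0.05  0.02 -0.02] w 1.0 ff 0.0 q [-0.05  0.3   1.52 -0.    1.32 -1.72]
t 23.9 p [0.661  0.0348 0.2438] head 95.37 z [-2.2e-03  1.0e-04 -1.0e+00] F [ 0.1  0.2 -0.7] T [ 0.   -0.02  0.01] w 1.002 ff 0.0 q [-0.05  0.3   1.52  0.    1.32 -1.72]
```

View pics/m7.png

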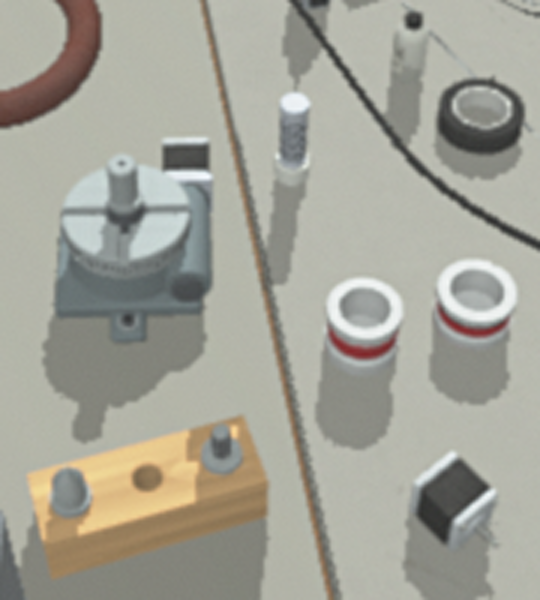

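The drift stands upright at (292,140), the arbor is upright in the table at (122,185), and the other rack tools and cups are where they were. I'm handing the job in.

```bash
python3 -c "
from rig import *
print(job_done())"
```

```text
the job is handed in; nothing more can be done
None
```

The arbor is set in the rotary table and tapped home: the last firm tap, about 20 N, no longer moved it. I lifted the drift clear between taps and stood it upright at its place on the rear bench. The final picture shows the other rack tools and cups undisturbed. The oil bottle was outside that picture, but the arm never went near it. I handed the job in at about 24 s, and no verdict was shown.

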